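# Close the control box's cover and fasten both clips

## Task

Swing the cover of the grey electrical enclosure shut and fasten both of its hinged clips, pressing each one in against its catch until it snaps home and stays. The catches are adjustable and not all set alike, so press by feel and stop when the clip bottoms: do not force the plastic. Leave the screwdriver, the breaker and the terminal cover lying where they are.

Things in the scene. Friction and masses are not known exactly. Their poses are not given: they have to be found in the camera images.
- enclosure: Light-grey plastic electrical enclosure on its back, screwed fast to the bench, breakers seen inside. Walls 270 (its x) by 170 (its y) by 100 mm high; foot lugs to 164 mm either side along x. Origin: centre of its underside, on the bench; z up. The cover's hinge runs along its +y side; two clips on the cover's free edge close over its -y wall. Clip 'near' is at its x = -75 mm, 'far' at +75 mm.
- cover_hinge (a point): Middle of the cover's hinge axis, which lies along the enclosure's x at its y = +89, z = 103 mm. The cover is a flat plate 274 mm (x) by 174 mm, reaching 5 to 179 mm from the axis. Its inner face is in the plane of the axis, its outer face 16 mm outside that, with a panel raised 2.5 mm more in the middle, 37 to 147 mm from the axis and 200 mm long. Site axes: the enclosure's.
- cover (a joint): Opening angle of the cover, rad. 0: shut and clipped; about 0.006: resting on its rubber seal (which then pushes back 8 N per mm under the clip side); -0.003: hard on the rim; 1.85: swung back past upright. Stiff hinge (0.4 N m of friction): the cover stays where it is left.
- cover_top (a point): Point on the cover's outer face midway between the clips, 150 mm from the hinge axis (29 mm from the free edge). With the cover shut it is at enclosure x = 0, y = -61, z = 119 mm. Axes turn with the cover and equal the enclosure's when it is shut: z points out of the outer face, -y to the free edge.
- clip_near (a joint): Angle of the clip at enclosure x = -75 mm relative to the cover, rad. 0: hanging straight down the wall (cover shut); grows as it swings outward (-y) and up; pi/2: level; stops at 2.0. A weak spring (1.5 N) brings it back to 0.7 to 1.8 unless latched; latched it stays, bottomed anywhere from -0.2 to 0.25: its catch is set up to 6 mm in or out (not reported).
- clip_far (a joint): Angle of the clip at enclosure x = +75 mm relative to the cover, rad. 0: hanging straight down the wall (cover shut); grows as it swings outward (-y) and up; pi/2: level; stops at 2.0. A weak spring (1.5 N) brings it back to 0.7 to 1.8 unless latched; latched it stays, bottomed anywhere from -0.2 to 0.25: its catch is set up to 6 mm in or out (not reported).
- clip_near_pad (a point): Point on the near clip's outer face, mid width, 52 mm from its axis and 15 mm outside it: where a thumb presses. Axes turn with the clip and equal the enclosure's when cover and clip are at 0: -y points out of the outer face, -z to the tab.
- clip_far_pad (a point): The same point on the far clip.
- screwdriver: Bystander: screwdriver 200 mm long, red handle, lying loose on the bench on the clip side. Origin: middle of its length, underside; x points to the tip.
- breaker: Bystander: loose three-pole white breaker, 54 (x) by 85 (y) by 66 mm high, standing on the bench on the hinge side. Origin: centre of its underside.
- terminal_cover: Bystander: loose grey plastic channel, 150 (x) by 40 (y) by 23 mm high, lying open side down on the hinge side. Origin: centre of its underside.
- clip_near_axis (a point): Middle of the near clip's hinge axis, along enclosure x; with the cover shut it is at enclosure x = -75, y = -106, z = 109 mm. The clip: dark-grey plate 56 mm wide (x), reaching 79 mm from the axis, the last 20 mm flared outward 0.4 rad as a tab. A hook inside it, 34 mm from the axis, must pass the flexing lip of the catch on the wall: this takes 4 to 8 N at the pad, then it snaps in and bottoms.
- clip_far_axis (a point): The same point for the far clip, identical in size and working; with the cover shut it is at enclosure x = +75, y = -106, z = 109 mm. Both axis points ride on the cover and have its axes, which equal the enclosure's when it is shut. Cover and clips must not be pushed with more than 45 N.

How it is judged:
By the outcome, as a careful person would: the job done as asked, in the order asked, and still so for the second after the job is handed in, with the robot touching nothing.
It also fails if it takes over 61 s, if anything falls off the work surface, if the arm or the gripper's body presses on something with over 40 N, if the wrist force passes 120 N, or if a joint passes its speed limit or range.

## Robot

A 6-joint arm with a two-finger parallel gripper is mounted at the origin on the work surface. World frame = base frame: x ahead of the robot, y to its left, z up, the work surface at z = 0. Lengths are in m, angles in degrees, forces in N, time in s.
With the tool pointing down it reaches from about 0.25 to 0.725 m from the base axis. Payload 9.7 kg.
Tool frame: the origin (TCP) lies on the centre line of the jaws, within the pads' length; the fingertips stand tip_extent ahead of it and the grasp point (between the pads) lies 3 mm ahead of it (tip_extent is the distance from the TCP to the fingertips, in m); z points along the fingers, y is the line along which they close (so a half turn about z gives the same grasp; the last joint's range is limited). The gripper opens to 85 mm and grips with 20 to 120 N. Pads are 22 mm wide; open, the fingers measure 114 mm over their backs; the gripper's body (76 mm by 85 mm) begins 54 mm behind the grasp point. The pads swing forward as they close: fully open they stand 13 mm farther back than shut.
Start: joints at [70.875, 4.979, 10.078, 95.1, 0, 90], TCP at [0.18, 0.52, 0.253] pointing down, gripper open.
Joint ranges: [-179.16, 179.16], [-48.56, 103.87], [-65.8, 70.77], [-126.05, 130.52], [-82.76, 87.17], [-180, 180]. Speed limits (degrees/s): [127.2, 127.2, 147.25, 180, 180, 180].

## Interface

Orientations are given as [roll, pitch, yaw] about the fixed x, y, z axes, in that order (R = Rz(yaw) Ry(pitch) Rx(roll)).
In Python, from workcell import * gives the robot as it stands.
- The arm moves only by the tool servo_tool, never from a script. Its argument "rows" is a list of rows, each an object with "offset": the shift along the tool's x, y, z as a fraction of full scale, a list of three; "yaw": the turn about the tool's z as a fraction of full scale; "claw": the closure, from 0 (fully open) to 1 (shut). A call has 1 to 12 rows; each row is the pose to reach, as a shift and turn from the pose commanded when the call began, along the tool's axes at that moment, turning the shorter way round; what a row does not reach only later rows make up. Full scale, the value 1, is 0.1 m for a shift and pi rad for a turn. A row lasts 1/8 s, in which the tool goes at most 62.5 mm and 10.7 degrees, less where a joint would pass 70% of its speed; a pose out of reach is approached as far as the arm can. A call with a number of a shift or a turn outside -1 to 1 is refused whole. A call with a gripper value outside its range is refused whole. The fingers move at their own pace and stop on an object; "squeeze" is the grip in N (left out, the last holds). Time passes only in rows, so rows that repeat a pose let the fingers close. It gives the time, the measured TCP pose, the force, the opening and the grip force at its end, in the units of the state.
- get_obs(): the state, without advancing time (a new reading comes with each control period).
- camera(name): name is "scene" or "side" or "wrist"; returns (picture, depth): 384x512x3 uint8, red, green, blue; 384x512 float32, m along the optical axis (not along the pixel's ray), 0 where there is no reading.
- camera_info(name): a dict with "fx", "fy", "cx", "cy" (pixels), "cam_to_world" (4x4, takes a point from camera to world coordinates); the wrist camera has in their place "hand_eye" (4x4, takes a point from camera to tool coordinates, whose origin is the TCP and whose axes are the flange's). Camera axes: x right, y up, looking along -z (the intrinsics and any distortion apply to the point x, -y, -z); pixel columns grow to the right and rows downward; lengths in m; the calibration is good to about 2 mm. A picture is of the moment at which its call begins: read the wrist's pose just before it. camera_info takes no time and is no camera call.
- job_done(): hands the job in; it is judged then, once.
The state is a dict: "time": time; "q": joint angles; "qd": joint speeds; "joint_efforts": joint torques, N m; "ee_pos": TCP position; "tcp_rot": TCP orientation; "wrist_force": force on the tool from outside, world axes, zero at the start; "torque": the same for the moment, N m; "opening": finger opening in m; "grasp_force": force on a finger pad.
Only numpy, scipy, OpenCV 4.12 (cv2) and the standard library are available. Lean on these libraries where they do the work, as an engineer would, in place of code of your own. Each camera call takes 0.05 s, during which the arm holds its last target. There are 200 camera calls.

## Working session

There is one attempt and no reset: what is moved stays moved. The work goes in short steps, Python scripts to look and compute and a tool call to move; the robot and the scene stay as the last step left them, time stands still between calls to the robot, and variables do not carry over. Pictures are saved under pics/ and viewed, at most 10 in all, crops included, and the job is handed in when it is done.

Besides the shell and the picture viewer there is one more tool, called after "Emit:" as name(argument=value, ...) on one line, values as JSON. servo_tool: Moves the arm, as the interface text tells. Its arguments: {"type":"object","properties":{"rows":{"type":"array"},"squeeze":{"type":"number"}},"required":["rows"]}

```bash
mkdir -p pics; ls; python3 - <<'E'
from workcell import *
import cv2,numpy as np
o=get_obs();print(o)
for n in ["scene","side"]:
    p,d=camera(n);cv2.imwrite(f"pics/{n}0.png",p[:,:,::-1]);np.save(f"{n}0.npy",d)
    print(camera_info(n))
print(camera_info("wrist"))
E
```

```text
pics
{'time': 0.0, 'q': array([7.08763609e+01, 5.01221922e+00, 1.00347918e+01, 9.51007822e+01,
       1.02716726e-04, 9.00002842e+01]), 'qd': array([-0.0421791 ,  0.06052423,  0.13222367,  0.03743422, -0.0131359 ,
       -0.04763667]), 'joint_efforts': array([-1.83388926e-03, -5.20386887e+01,  4.64805079e+01,  1.62930926e-02,
       -1.22495812e-04, -6.06782997e-07]), 'ee_pos': array([0.18011661, 0.51945395, 0.25257535]), 'tcp_rot': array([-1.79921790e+02, -1.02328732e-04,  1.60876077e+02]), 'wrist_force': array([0.19606424, 0.32126728, 0.41399206]), 'torque': array([ 0.02156376, -0.05995243, -0.00554127]), 'grasp_force': 0.0, 'opening': 0.08516638625103341}
{'fx': 366.8789588798755, 'fy': 366.8789588798755, 'cx': 258.28412753863955, 'cy': 192.8928136701942, 'cam_to_world': array([[-0.84737101, -0.42409284,  0.31954285,  0.8509034 ],
       [ 0.53099351, -0.68001533,  0.50559376,  0.51218554],
       [ 0.00287535,  0.59810067,  0.80141582,  0.82718723],
       [ 0.        ,  0.        ,  0.        ,  1.        ]])}
{'fx': 348.89948806592986, 'fy': 348.89948806592986, 'cx': 251.22582012146566, 'cy': 191.60555962291153, 'cam_to_world': array([[ 0.99333501,  0.05141237, -0.10316167,  0.45749147],
       [-0.11400817,  0.5699542 , -0.81372867, -0.6901332 ],
       [ 0.01696171,  0.82006645,  0.57201689,  0.60286173],
       [ 0.        ,  0.        ,  0.        ,  1.        ]])}
{'fx': 334.8532474529826, 'fy': 334.8532474529826, 'cx': 252.66026226668333, 'cy': 194.55839907040848, 'hand_eye': array([[-3.61701688e-04,  9.51081500e-01,  3.08939879e-01,
         7.88841482e-02],
       [ 9.99999808e-01,  1.88853911e-04,  5.89390264e-04,
        -7.09845824e-04],
       [ 5.02213672e-04,  3.08940033e-01, -9.51081386e-01,
        -1.21863921e-01],
       [ 0.00000000e+00,  0.00000000e+00,  0.00000000e+00,
         1.00000000e+00]])}
```

View pics/scene0.png

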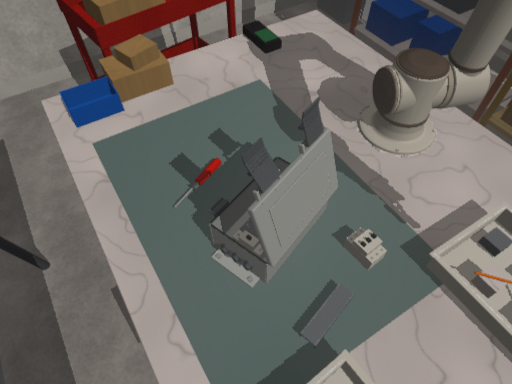

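View pics/side0.png

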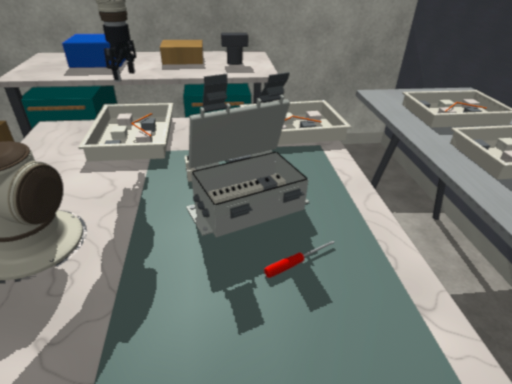

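```bash
python3 - <<'E'
import cv2
a=cv2.imread('pics/side0.png')[65:265,165:365]
cv2.imwrite('pics/c1.png',cv2.resize(a,(600,600),interpolation=cv2.INTER_CUBIC))
E
cat > h.py <<'E'
import numpy as np
from workcell import *
def cloud(n,d):
    i=camera_info(n);v,u=np.mgrid[:384,:512]
    c=np.stack([(u-i['cx'])/i['fx']*d,-(v-i['cy'])/i['fy']*d,-d,np.ones_like(d)],-1)
    return (c@i['cam_to_world'].T)[...,:3]
E
python3 - <<'E'
from h import *
P=cloud('side',np.load('side0.npy'))
# mask front wall + rim
for (u,v) in [(194,178),(203,193),(305,178),(212,228),(300,205),(225,230),(250,222),(280,160),(192,165),(190,110),(285,108),(240,130),(215,135),(270,125),(215,78),(216,105),(275,77),(285,265),(335,243)]:
    print(u,v,P[v,u].round(4))
S=cloud('scene',np.load('scene0.npy'))
for (u,v) in [(330,140),(270,270),(255,220),(338,180),(310,105),(320,145),(250,145),(275,180),(370,245),(330,310)]:
    print(u,v,S[v,u].round(4))
E
```

```text
194 178 [0.4033 0.1121 0.0934]
203 193 [0.4268 0.048  0.0874]
305 178 [0.6996 0.0771 0.099 ]
212 228 [ 0.445  -0.0024  0.0116]
300 205 [0.6901 0.0618 0.0203]
225 230 [ 0.4778 -0.0145  0.0127]
250 222 [0.5446 0.0096 0.0138]
280 160 [0.6551 0.2013 0.0859]
192 165 [0.3997 0.1337 0.1213]
190 110 [ 0.3355  1.3047 -0.1876]
285 108 [0.654  0.182  0.2557]
240 130 [0.5312 0.153  0.21  ]
215 135 [0.4649 0.1262 0.211 ]
270 125 [0.6167 0.1865 0.2063]
215 78 [0.4705 0.0963 0.3643]
216 105 [0.4705 0.1118 0.2958]
275 77 [0.6111 0.1225 0.3562]
285 265 [ 0.605  -0.1559  0.0216]
335 243 [ 0.7494 -0.0765  0.0011]
330 140 [0.4114 0.1101 0.2523]
270 270 [0.6351 0.2224 0.05  ]
255 220 [0.6603 0.1996 0.2527]
338 180 [0.3021 0.0739 0.0019]
310 105 [0.4755 0.0999 0.3704]
320 145 [0.4483 0.1193 0.2648]
250 145 [ 0.445  -0.1796  0.0018]
275 180 [0.5867 0.1544 0.2746]
370 245 [0.3996 0.2964 0.0547]
330 310 [0.567  0.3623 0.0223]
```

View pics/c1.png

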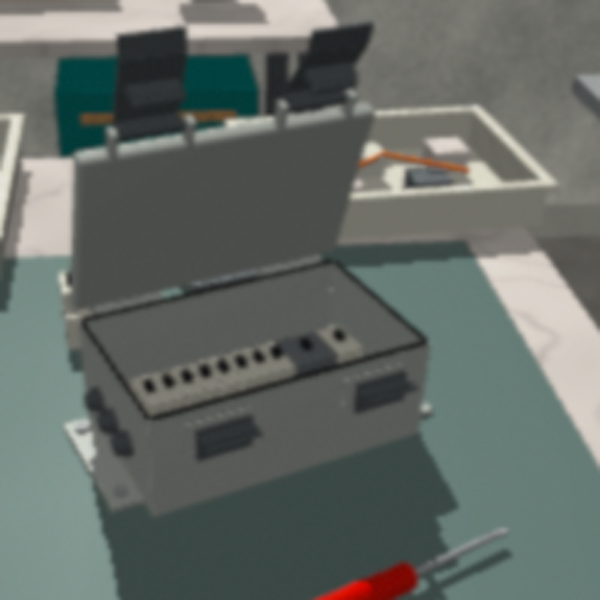

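```bash
cat >> h.py <<'E'
def plane(p,it=6):
    for _ in range(it):
        c=np.median(p,0) if _==0 else p.mean(0); n=np.linalg.svd(p-c,full_matrices=False)[2][2]
        r=(p-c)@n; s=max(.002,1.5*np.median(abs(r))); p=p[abs(r)<s]
    return n,p.mean(0),len(p)
E
python3 - <<'E'
from h import *
P=cloud('side',np.load('side0.npy'));S=cloud('scene',np.load('scene0.npy'))
import cv2
def m(poly):
    k=np.zeros((384,512),np.uint8);cv2.fillPoly(k,[np.array(poly,np.int32)],1);return k>0
c=lambda L:[(165+x/3,65+y/3) for x,y in L]
fw=P[m(c([(160,425),(415,365),(410,425),(165,500)]))]
n,q,k=plane(fw);print('front',n,q,k,'yaw',np.degrees(np.arctan2(-n[0]*np.sign(n[1]),abs(n[1]))))
ci=P[m(c([(85,165),(345,125),(325,245),(85,290)]))]
nc,qc,kc=plane(ci);print('cover inner',nc,qc,kc)
co=S[m([(268,200),(325,148),(332,185),(275,255)])];n2,q2,k2=plane(co);print('cover outer',n2,q2,k2)
# x extents
yaw=np.arctan2(-n[0]*np.sign(n[1]),abs(n[1]))
for nm,y in (('front',yaw),('cover',np.arctan2(-nc[0]*np.sign(nc[1]),abs(nc[1]))),('cout',np.arctan2(-n2[0]*np.sign(n2[1]),abs(n2[1])))):
    ex=np.array([np.cos(y),np.sin(y),0]);ey=np.array([-ex[1],ex[0],0])
    A=P.reshape(-1,3)
    w=A[(abs((A-q)@n)<.004)&(A[:,2]>.03)&(A[:,2]<.08)&(A[:,0]>.35)&(A[:,0]<.8)&(A[:,1]<.25)];s=w@ex
    cv=A[(abs((A-qc)@nc)<.004)&(A[:,2]>.13)&(A[:,2]<.25)&(A[:,0]>.3)&(A[:,0]<.8)];t=cv@ex
    B=S.reshape(-1,3);cb=B[(abs((B-q2)@n2)<.006)&(B[:,2]>.13)&(B[:,2]<.26)&(B[:,0]>.3)&(B[:,0]<.8)];tb=cb@ex
    print(nm,np.degrees(y),'front x',np.percentile(s,[0,.5,99.5,100]),'cov x',np.percentile(t,[0,.5,99.5,100]),np.percentile(tb,[0,.5,99.5,100]),'front y',q@ey)
# +x wall from scene
g=S[m([(216,233),(262,262),(265,275),(222,250)])];n3,q3,k3=plane(g);print('+x wall',n3,q3,k3)
bench=P[m([(215,300),(350,300),(380,360),(215,360)])];print(plane(bench)[:2]); b2=S[m([(180,250),(210,260),(240,330),(200,320)])];print(plane(b2)[:2])
E
```

```text
front [-0.32704421  0.90505131  0.27189006] [0.57900615 0.01996662 0.04644356] 344 yaw 19.867540985415058
cover inner [ 0.33051008 -0.88940958 -0.31577475] [0.51763566 0.14728798 0.2087696 ] 2451
cover outer [-0.33001435  0.89189252  0.30922202] [0.53806565 0.17540632 0.2065413 ] 2051
front 19.867540985415058 front x [0.41742581 0.41810249 0.68574006 0.68714288] cov x [0.41376336 0.41546911 0.68551788 0.68835063] [0.41510724 0.41899294 0.68823061 0.68968382] front y -0.1779951640622302
cover 20.385376085569714 front x [0.41586168 0.41647743 0.68411809 0.68552568] cov x [0.41359133 0.41523966 0.68513158 0.68824483] [0.4149567  0.41888944 0.68802038 0.68933042] front y -0.1829707050106202
cout 20.3052714471284 front x [0.41610586 0.41673104 0.68437265 0.68577951] cov x [0.41362015 0.41528587 0.6851904  0.68826487] [0.41498221 0.41892836 0.68806758 0.68938877] front y -0.18220199854916908
+x wall [-0.93709315 -0.34901544 -0.00668239] [0.6713883  0.16383936 0.06240107] 331
(array([-0.00150258, -0.00112561, -0.99999824]), array([ 5.89522906e-01, -3.10125075e-01,  3.30381352e-04]))
(array([-0.99230759, -0.04868604,  0.11382142]), array([0.77517059, 0.17561649, 0.02225794]))
```

Emit:
servo_tool(rows=[{"offset": [-0.5, 0, -0.3], "yaw": 0, "claw": 1}, {"offset": [-1, -0.4, -0.5], "yaw": 0, "claw": 1}, {"offset": [-1, -0.8, -0.5], "yaw": 0, "claw": 1}, {"offset": [-1, -1, -0.5], "yaw": 0, "claw": 1}, {"offset": [-1, -1, -0.5], "yaw": 0, "claw": 1}], squeeze=20)

```text
time: 0.72
ee_pos: [0.2418, 0.3916, 0.3038]
tcp_rot: [179.9, 0.0, 160.8]
wrist_force: [-0.1, -0.2, -0.3]
opening: -0.0004
grasp_force: 0.0
```

Emit:
servo_tool(rows=[{"offset": [-0.5, -0.1, 0], "yaw": 0, "claw": 1}, {"offset": [-1, -0.25, 0], "yaw": 0, "claw": 1}, {"offset": [-1, -0.25, 0], "yaw": 0, "claw": 1}])

```text
time: 1.1
ee_pos: [0.3305, 0.3352, 0.3024]
tcp_rot: [-179.9, -0.0, 160.7]
wrist_force: [0.3, 0.1, -0.3]
opening: 0.0001
grasp_force: 0.0
```

Emit:
servo_tool(rows=[{"offset": [-0.5, -0.1, 0], "yaw": 0, "claw": 1}, {"offset": [-1, -0.25, 0], "yaw": 0, "claw": 1}, {"offset": [-1, -0.25, 0], "yaw": 0, "claw": 1}])

```text
time: 1.48
ee_pos: [0.4164, 0.2791, 0.3021]
tcp_rot: [-179.9, -0.0, 160.7]
wrist_force: [-0.5, -0.9, -0.2]
opening: 0.0003
grasp_force: 0.0
```

```bash
python3 - <<'E'
from h import *
import cv2
o=get_obs();print(o['q'].round(1),o['ee_pos'].round(4),o['tcp_rot'].round(1), tip_extent if not callable(tip_extent) else tip_extent())
p,d=camera('wrist');cv2.imwrite('pics/w1.png',p[:,:,::-1])
E
```

```text
[ 33.8  -0.2  10.2 100.5  -0.   53.1] [0.4164 0.2791 0.3021] [-179.9   -0.   160.7] 0.022
```

Emit:
servo_tool(rows=[{"offset": [-0.3, -0.1, 0], "yaw": -0.055, "claw": 1}, {"offset": [-0.6, -0.2, 0], "yaw": -0.11, "claw": 1}, {"offset": [-0.9, -0.26, 0.1], "yaw": -0.165, "claw": 1}, {"offset": [-1, -0.26, 0.3], "yaw": -0.22, "claw": 1}, {"offset": [-1, -0.26, 0.3], "yaw": -0.22, "claw": 1}, {"offset": [-1, -0.26, 0.3], "yaw": -0.22, "claw": 1}])

```text
time: 2.28
ee_pos: [0.4997, 0.2234, 0.274]
tcp_rot: [180.0, 0.0, -159.7]
wrist_force: [0.4, 0.8, 0.3]
opening: -0.0
grasp_force: 0.0
```

```bash
python3 - <<'E'
from h import *
import cv2
o=get_obs();print(o['q'].round(1),o['ee_pos'].round(4),o['tcp_rot'].round(1))
p,d=camera('scene');cv2.imwrite('pics/s1.png',cv2.resize(p[80:300,170:420,::-1],None,fx=2.4,fy=2.4))
E
```

```text
[24.1  5.1 12.5 97.4  0.   3.7] [0.4997 0.2234 0.274 ] [ 180.     0.  -159.7]
```

View pics/s1.png

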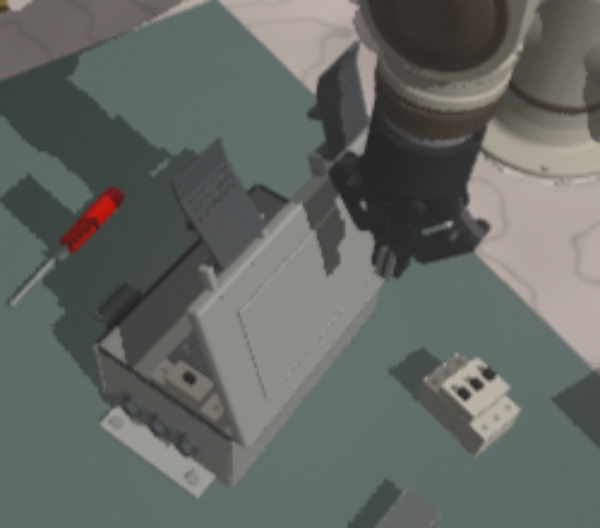

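Emit:
servo_tool(rows=[{"offset": [0, 0, -0.12], "yaw": 0.06, "claw": 1}, {"offset": [0, 0, -0.12], "yaw": 0.12, "claw": 1}, {"offset": [0, 0, -0.12], "yaw": 0.18, "claw": 1}, {"offset": [0, 0, -0.12], "yaw": 0.24, "claw": 1}, {"offset": [0, 0, -0.12], "yaw": 0.3, "claw": 1}, {"offset": [0, 0, -0.12], "yaw": 0.36, "claw": 1}, {"offset": [0, 0, -0.12], "yaw": 0.42, "claw": 1}, {"offset": [0, 0, -0.12], "yaw": 0.48, "claw": 1}, {"offset": [0, 0, -0.12], "yaw": 0.5, "claw": 1}, {"offset": [0, 0, -0.12], "yaw": 0.5, "claw": 1}])

```text
time: 3.58
ee_pos: [0.5001, 0.2229, 0.2863]
tcp_rot: [179.9, -0.0, 110.5]
wrist_force: [0.0, -0.5, 0.2]
opening: 0.0002
grasp_force: 0.0
```

Emit:
servo_tool(rows=[{"offset": [-0.3, 0, 0], "yaw": 0, "claw": 1}, {"offset": [-0.5, 0, 0], "yaw": 0, "claw": 1}, {"offset": [-0.65, 0, 0], "yaw": 0, "claw": 1}, {"offset": [-0.75, 0, 0.03], "yaw": 0, "claw": 1}, {"offset": [-0.85, 0, 0.07], "yaw": 0, "claw": 1}, {"offset": [-0.95, 0, 0.1], "yaw": 0, "claw": 1}])

```text
time: 4.32
ee_pos: [0.5338, 0.133, 0.2748]
tcp_rot: [-180.0, -0.0, 110.5]
wrist_force: [-0.2, 2.4, 0.2]
opening: -0.0
grasp_force: 0.7
```

Emit:
servo_tool(rows=[{"offset": [-0.15, 0, 0.06], "yaw": 0, "claw": 1}, {"offset": [-0.3, 0, 0.15], "yaw": 0, "claw": 1}, {"offset": [-0.41, 0, 0.24], "yaw": 0, "claw": 1}, {"offset": [-0.52, 0, 0.33], "yaw": 0, "claw": 1}, {"offset": [-0.62, 0, 0.44], "yaw": 0, "claw": 1}, {"offset": [-0.71, 0, 0.55], "yaw": 0, "claw": 1}, {"offset": [-0.78, 0, 0.67], "yaw": 0, "claw": 1}, {"offset": [-0.85, 0, 0.8], "yaw": 0, "claw": 1}, {"offset": [-0.91, 0, 0.93], "yaw": 0, "claw": 1}])

```text
time: 5.45
ee_pos: [0.5656, 0.0477, 0.1813]
tcp_rot: [-180.0, -0.0, 110.5]
wrist_force: [-0.7, 0.4, 0.2]
opening: 0.0001
grasp_force: 0.1
```

Emit:
servo_tool(rows=[{"offset": [-0.02, 0, 0.12], "yaw": 0, "claw": 1}, {"offset": [-0.04, 0, 0.22], "yaw": 0, "claw": 1}, {"offset": [-0.05, 0, 0.3], "yaw": 0, "claw": 1}, {"offset": [-0.05, 0, 0.36], "yaw": 0, "claw": 1}])

```text
time: 5.95
ee_pos: [0.5672, 0.0434, 0.1458]
tcp_rot: [-180.0, -0.0, 110.5]
wrist_force: [-0.3, -0.2, -0.4]
opening: -0.0002
grasp_force: 0.0
```

Emit:
servo_tool(rows=[{"offset": [0, 0, 0.02], "yaw": 0, "claw": 1}, {"offset": [0, 0, 0.02], "yaw": 0, "claw": 1}])

```text
time: 6.2
ee_pos: [0.5673, 0.0434, 0.1444]
tcp_rot: [180.0, 0.0, 110.5]
wrist_force: [-0.5, -0.3, -0.3]
opening: 0.0001
grasp_force: 0.0
```

```bash
python3 - <<'E'
from h import *
import cv2
p,d=camera('side');cv2.imwrite('pics/s2.png',cv2.resize(p[65:265,165:365,::-1],None,fx=3,fy=3));np.save('side2.npy',d)
E
```

```text
(no output)
```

View pics/s2.png

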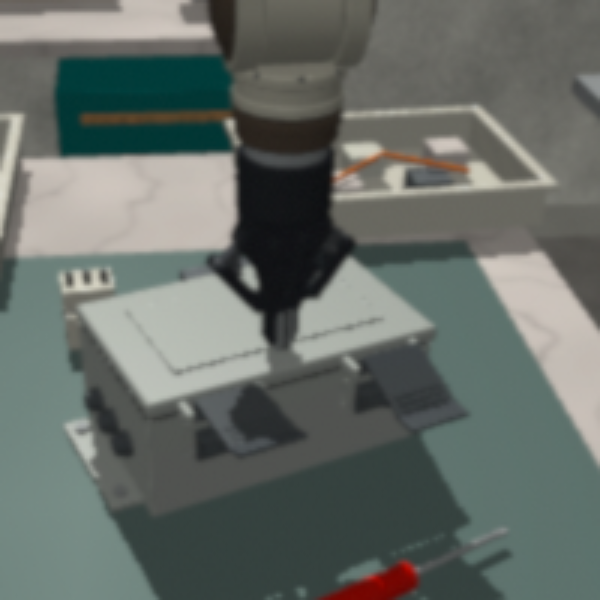

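Emit:
servo_tool(rows=[{"offset": [0, 0, 0.02], "yaw": 0, "claw": 1}, {"offset": [0, 0, 0.03], "yaw": 0, "claw": 1}, {"offset": [0, 0, 0.03], "yaw": 0, "claw": 1}])

```text
time: 6.62
ee_pos: [0.5674, 0.0434, 0.1415]
tcp_rot: [180.0, 0.0, 110.5]
wrist_force: [-0.1, 0.0, 1.7]
opening: -0.0003
grasp_force: 0.7
```

Emit:
servo_tool(rows=[{"offset": [0, 0, 0.01], "yaw": 0, "claw": 1}, {"offset": [0, 0, 0.02], "yaw": 0, "claw": 1}, {"offset": [0, 0, 0.02], "yaw": 0, "claw": 1}])

```text
time: 7.0
ee_pos: [0.5674, 0.0433, 0.1407]
tcp_rot: [179.9, 0.0, 110.5]
wrist_force: [-2.5, -1.0, 9.9]
opening: -0.0002
grasp_force: 4.8
```

Emit:
servo_tool(rows=[{"offset": [0, 0, 0.005], "yaw": 0, "claw": 1}, {"offset": [0, 0, 0.01], "yaw": 0, "claw": 1}, {"offset": [0, 0, 0.01], "yaw": 0, "claw": 1}])

```text
time: 7.38
ee_pos: [0.5675, 0.0433, 0.1405]
tcp_rot: [179.9, 0.0, 110.5]
wrist_force: [-4.9, 0.0, 15.7]
opening: -0.0002
grasp_force: 7.8
```

```bash
python3 - <<'E'
from h import *
o=get_obs();print(o['q'].round(1))
p,d=camera('side')
P=cloud('side',d)
a=np.radians(20.4);ex=np.array([np.cos(a),np.sin(a),0]);ey=np.array([-ex[1],ex[0],0])
C=.551*ex-.0962*ey
A=(P.reshape(-1,3)-C);X=A@ex;Y=A@ey;Z=A[:,2]
for c in(-.075,.075):
    m=(abs(X-c)<.024)&(Y<-.095)&(Y>-.22)&(Z>.03)&(Z<.2)
    b=np.round(Y[m]/.006)
    print(c,[(round(k*.006,3),round(np.median(Z[m][b==k]),4)) for k in np.unique(b)])
m=(abs(X)<.13)&(abs(X)>.06)&(Y>-.085)&(Y<-.065)&(Z>.09);print('cover z',np.median(Z[m]))
m=(abs(Y+.05)<.03)&(Z>.11)&(Z<.13)&(abs(X)<.2);print('cover x',np.percentile(X[m],[.5,99.5]))
m=(abs(X)<.12)&(abs(X)>.02)&(Z>.112)&(Z<.13)&(Y<0);print('cover front edge',np.percentile(Y[m],[.2,1,3]))
E
```

```text
[ 4.4  6.7 -0.5 82.6 -0.  73.9]
-0.075 [(np.float64(-0.186), np.float64(0.1264)), (np.float64(-0.18), np.float64(0.1252)), (np.float64(-0.174), np.float64(0.1232)), (np.float64(-0.168), np.float64(0.1216)), (np.float64(-0.162), np.float64(0.1221)), (np.float64(-0.156), np.float64(0.1222)), (np.float64(-0.15), np.float64(0.1223)), (np.float64(-0.144), np.float64(0.1225)), (np.float64(-0.138), np.float64(0.1223)), (np.float64(-0.132), np.float64(0.1227)), (np.float64(-0.126), np.float64(0.123)), (np.float64(-0.12), np.float64(0.123)), (np.float64(-0.114), np.float64(0.1229)), (np.float64(-0.108), np.float64(0.123)), (np.float64(-0.102), np.float64(0.0729)), (np.float64(-0.096), np.float64(0.0904))]
0.075 [(np.float64(-0.186), np.float64(0.0992)), (np.float64(-0.18), np.float64(0.0999)), (np.float64(-0.174), np.float64(0.0996)), (np.float64(-0.168), np.float64(0.1004)), (np.float64(-0.162), np.float64(0.1025)), (np.float64(-0.156), np.float64(0.1051)), (np.float64(-0.15), np.float64(0.1076)), (np.float64(-0.144), np.float64(0.1102)), (np.float64(-0.138), np.float64(0.1116)), (np.float64(-0.132), np.float64(0.1141)), (np.float64(-0.126), np.float64(0.117)), (np.float64(-0.12), np.float64(0.1192)), (np.float64(-0.114), np.float64(0.121)), (np.float64(-0.108), np.float64(0.0887)), (np.float64(-0.102), np.float64(0.0705)), (np.float64(-0.096), np.float64(0.0902))]
cover z 0.12035267716411321
cover x [-0.13645037  0.13407961]
cover front edge [-0.18716647 -0.18551524 -0.1767559 ]
```

Emit:
servo_tool(rows=[{"offset": [0, 0, -0.4], "yaw": 0, "claw": 1}, {"offset": [0, 0, -0.8], "yaw": -0.06, "claw": 0}, {"offset": [-0.2, -0.2, -0.8], "yaw": -0.12, "claw": 0}, {"offset": [-0.5, -0.4, -0.8], "yaw": -0.18, "claw": 0}, {"offset": [-0.7, -0.6, -0.8], "yaw": -0.24, "claw": 0}, {"offset": [-0.9, -0.72, -0.8], "yaw": -0.3, "claw": 0}, {"offset": [-1, -0.72, -0.8], "yaw": -0.36, "claw": 0}, {"offset": [-1, -0.72, -0.8], "yaw": -0.42, "claw": 0}, {"offset": [-1, -0.72, -0.8], "yaw": -0.48, "claw": 0}, {"offset": [-1, -0.72, -0.8], "yaw": -0.5, "claw": 0}, {"offset": [-1, -0.72, -0.8], "yaw": -0.5, "claw": 0}])

```text
time: 8.8
ee_pos: [0.5347, -0.0755, 0.2181]
tcp_rot: [180.0, -0.0, -159.6]
wrist_force: [-0.3, -0.5, 0.4]
opening: 0.0852
grasp_force: 0.0
```

```bash
cat >> h.py <<'E'
_a=np.radians(20.4);ex=np.array([np.cos(_a),np.sin(_a),0]);ey=np.array([-ex[1],ex[0],0]);C=.550*ex-.0962*ey
def enc(P):
    A=P.reshape(-1,3)-C;return A@ex,A@ey,A[:,2]
def clips():
    p,d=camera('side');X,Y,Z=enc(cloud('side',d))
    for c in(-.075,.075):
        m=(abs(X-c)<.02)&(Y<-.112)&(Y>-.2)&(Z>.02)&(Z<.2)
        b=np.round(Z[m]/.008);print(c,[(round(float(k*.008),3),round(float(np.median(Y[m][b==k])),4)) for k in np.unique(b)])
    m=(abs(X)<.13)&(Y>-.085)&(Y<-.065)&(Z>.11)&(Z<.13);print('cover z',np.median(Z[m]))
    return p
def st():
    o=get_obs();x,y,z=enc(o['ee_pos']);print('enc tcp',x.round(4),y.round(4),z.round(4),o['tcp_rot'].round(1),o['q'].round(0),o['time'])
E
python3 - <<'E'
from h import *
import cv2
st();p=clips();st()
cv2.imwrite('pics/s3.png',cv2.resize(p[40:290,165:415,::-1],None,fx=2.4,fy=2.4))
E
```

```text
enc tcp [-0.0751] [-0.161] [0.2181] [ 180.    -0.  -159.6] [ -8.   3.   4.  91.   0. -28.] 8.8
-0.075 [(0.08, -0.1165), (0.088, -0.1148), (0.104, -0.1452), (0.12, -0.15), (0.128, -0.1499)]
0.075 [(0.088, -0.1149), (0.096, -0.1855), (0.104, -0.1675), (0.112, -0.1425), (0.12, -0.1228), (0.128, -0.1138)]
cover z 0.12009864422322655
enc tcp [-0.0751] [-0.161] [0.2181] [ 180.    -0.  -159.6] [ -8.   3.   4.  91.   0. -28.] 8.85
```

View pics/s3.png

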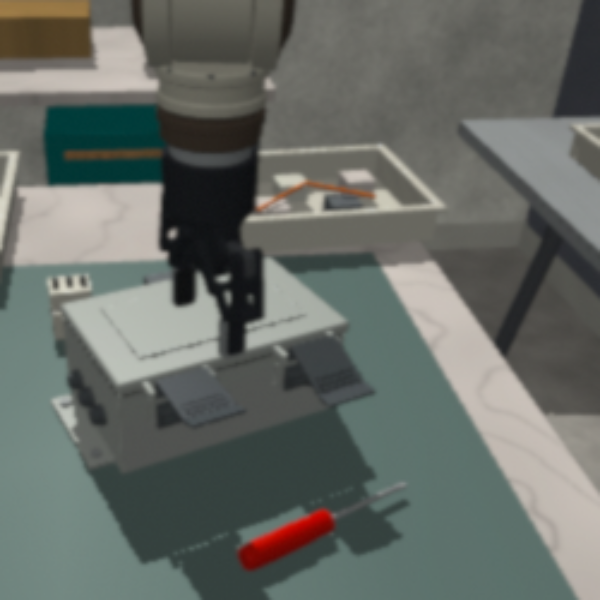

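Emit:
servo_tool(rows=[{"offset": [0, -0.3, 0], "yaw": 0, "claw": 0}, {"offset": [0, -0.5, 0.2], "yaw": 0, "claw": 0}, {"offset": [0, -0.5, 0.6], "yaw": 0, "claw": 0}, {"offset": [0, -0.5, 0.8], "yaw": 0, "claw": 0}, {"offset": [0, -0.5, 0.8], "yaw": 0, "claw": 0}])

```text
time: 9.48
ee_pos: [0.551, -0.1223, 0.1353]
tcp_rot: [179.9, -0.2, -159.6]
wrist_force: [0.0, 0.4, 0.4]
opening: 0.0858
grasp_force: 0.0
```

Emit:
servo_tool(rows=[{"offset": [0, -0.01, 0.12], "yaw": 0, "claw": 0}, {"offset": [0, -0.02, 0.24], "yaw": 0, "claw": 0}, {"offset": [0, 0, 0.32], "yaw": 0, "claw": 0}, {"offset": [0, 0.02, 0.39], "yaw": 0, "claw": 0}, {"offset": [0, 0.05, 0.46], "yaw": 0, "claw": 0}, {"offset": [0, 0.09, 0.52], "yaw": 0, "claw": 0}, {"offset": [0, 0.09, 0.52], "yaw": 0, "claw": 0}])

```text
time: 10.35
ee_pos: [0.5488, -0.1134, 0.0858]
tcp_rot: [180.0, -0.0, -159.5]
wrist_force: [-0.5, -0.0, 1.0]
opening: 0.0854
grasp_force: 0.0
```

```bash
python3 - <<'E'
from h import *
import cv2
st();p=clips()
cv2.imwrite('pics/s4.png',cv2.resize(p[100:250,165:365,::-1],None,fx=4,fy=4,interpolation=2))
E
```

```text
enc tcp [-0.0751] [-0.2014] [0.0858] [ 180.    -0.  -159.5] [-12.   6.  -7.  77.   0. -32.] 10.35
-0.075 [(0.056, -0.1694), (0.064, -0.1661), (0.072, -0.1558), (0.08, -0.1511), (0.088, -0.1459), (0.096, -0.1408), (0.104, -0.1337), (0.112, -0.1285), (0.12, -0.1221), (0.128, -0.1387), (0.136, -0.139), (0.144, -0.1671), (0.152, -0.173), (0.16, -0.1889), (0.168, -0.1919), (0.176, -0.1379)]
0.075 [(0.08, -0.1136), (0.088, -0.1183), (0.096, -0.1862), (0.104, -0.1681), (0.112, -0.1434), (0.12, -0.122), (0.128, -0.1126)]
cover z 0.12008957072190699
```

View pics/s4.png

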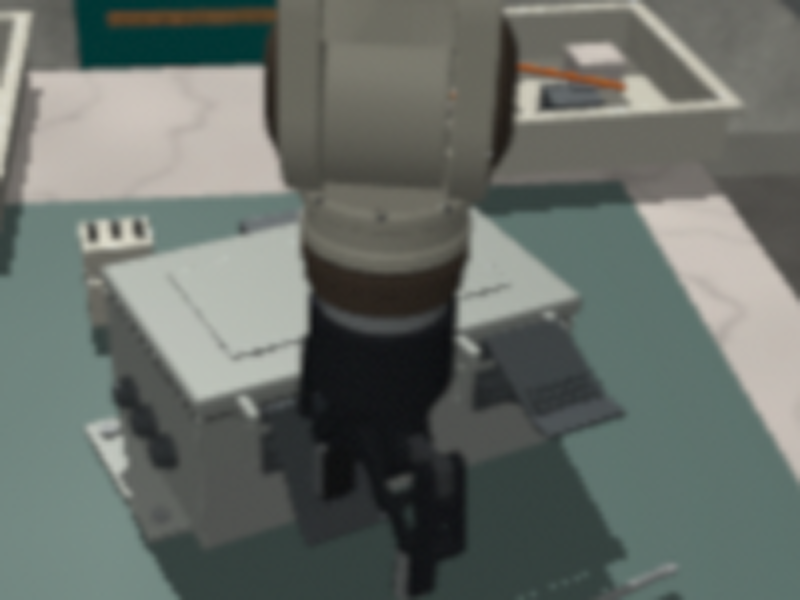

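Emit:
servo_tool(rows=[{"offset": [0, 0.04, 0.04], "yaw": 0, "claw": 0}, {"offset": [0, 0.07, 0.07], "yaw": 0, "claw": 0}, {"offset": [0, 0.09, 0.085], "yaw": 0, "claw": 0}, {"offset": [0, 0.09, 0.085], "yaw": 0, "claw": 0}])

```text
time: 10.9
ee_pos: [0.5466, -0.1065, 0.0779]
tcp_rot: [-179.8, 0.0, -159.6]
wrist_force: [3.8, -8.2, -2.1]
opening: 0.0855
grasp_force: 3.5
```

Emit:
servo_tool(rows=[{"offset": [0, 0.01, 0.01], "yaw": 0, "claw": 0}, {"offset": [0, 0.02, 0.015], "yaw": 0, "claw": 0}, {"offset": [0, 0.02, 0.015], "yaw": 0, "claw": 0}])

```text
time: 11.28
ee_pos: [0.5466, -0.1064, 0.0776]
tcp_rot: [-179.6, 0.1, -159.6]
wrist_force: [4.2, -19.4, 3.8]
opening: 0.0856
grasp_force: 7.2
```

Emit:
servo_tool(rows=[{"offset": [0, 0.01, 0.005], "yaw": 0, "claw": 0}, {"offset": [0, 0.02, 0.01], "yaw": 0, "claw": 0}, {"offset": [0, 0.02, 0.01], "yaw": 0, "claw": 0}])

```text
time: 11.65
ee_pos: [0.5465, -0.1062, 0.0776]
tcp_rot: [-179.4, 0.1, -159.7]
wrist_force: [4.0, -30.9, 7.6]
opening: 0.0854
grasp_force: 10.8
```

Emit:
servo_tool(rows=[{"offset": [0, -0.05, 0], "yaw": 0, "claw": 0}, {"offset": [0, -0.06, 0], "yaw": 0, "claw": 0}])

```text
time: 11.9
ee_pos: [0.5468, -0.1075, 0.0755]
tcp_rot: [180.0, 0.0, -159.6]
wrist_force: [0.8, -0.5, 3.1]
opening: 0.0856
grasp_force: 0.6
```

```bash
python3 - <<'E'
from h import *
import cv2
print(enc(np.array([.5465,-.1062,.0776])))
st();p=clips();o=get_obs();print(o['wrist_force'],o['torque'])
for c in ('scene','wrist'):
    p,d=camera(c);cv2.imwrite(f'pics/{c}5.png',p[:,:,::-1])
    np.save(c+'5.npy',d)
S=cloud('scene',np.load('scene5.npy'));X,Y,Z=enc(S)
m=(abs(X+.075)<.03)&(Y<-.09)&(Y>-.2)&(Z>.02)&(Z<.2)
b=np.round(Z[m]/.008);print([(round(float(k*.008),3),np.percentile(Y[m][b==k],[5,50,95]).round(3)) for k in np.unique(b)])
a=cv2.imread('pics/scene5.png')[110:260,190:390];w=cv2.imread('pics/wrist5.png')
cv2.imwrite('pics/c5.png',np.hstack([cv2.resize(a,(400,300),interpolation=2),cv2.resize(w,(400,300))]))
E
```

```text
(array([-0.07479374]), array([-0.19383397]), array([0.0776]))
enc tcp [-0.0749] [-0.1952] [0.0755] [ 180.     0.  -159.6] [-11.   6.  -8.  75.   0. -32.] 11.9
-0.075 [(0.048, -0.1577), (0.056, -0.1513), (0.064, -0.1452), (0.072, -0.1499), (0.08, -0.1505), (0.088, -0.1484), (0.096, -0.1497), (0.104, -0.1371), (0.112, -0.1294), (0.12, -0.1316), (0.128, -0.1594), (0.136, -0.1675), (0.144, -0.1675), (0.152, -0.1847), (0.16, -0.1858), (0.168, -0.1324)]
0.075 [(0.08, -0.1192), (0.088, -0.1168), (0.096, -0.18), (0.104, -0.1651), (0.112, -0.1405), (0.12, -0.1208), (0.128, -0.1153)]
cover z 0.11919366132093434
[ 1.07148496 -3.05328524  4.67431447] [-0.40240726 -0.07435585  0.09462937]
[(0.048, array([-0.158, -0.157, -0.157])), (0.056, array([-0.156, -0.153, -0.145])), (0.064, array([-0.142, -0.141, -0.14 ])), (0.072, array([-0.151, -0.143, -0.129])), (0.08, array([-0.149, -0.131, -0.114])), (0.088, array([-0.147, -0.113, -0.108])), (0.096, array([-0.149, -0.142, -0.126])), (0.104, array([-0.149, -0.128, -0.099])), (0.112, array([-0.141, -0.109, -0.101])), (0.12, array([-0.153, -0.12 , -0.105])), (0.128, array([-0.19 , -0.151, -0.122])), (0.136, array([-0.19 , -0.156, -0.123])), (0.144, array([-0.177, -0.161, -0.123])), (0.152, array([-0.194, -0.159, -0.124])), (0.16, array([-0.185, -0.154, -0.125])), (0.168, array([-0.168, -0.142, -0.127])), (0.176, array([-0.167, -0.158, -0.131])), (0.184, array([-0.17 , -0.159, -0.157])), (0.192, array([-0.172, -0.161, -0.157])), (0.2, array([-0.171, -0.16 , -0.157]))]
```

View pics/c5.png

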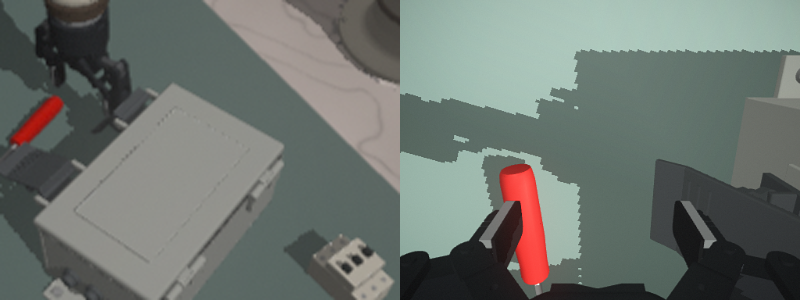

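Emit:
servo_tool(rows=[{"offset": [0, -0.2, -0.1], "yaw": 0, "claw": 0}, {"offset": [0, -0.3, -0.5], "yaw": 0, "claw": 0}, {"offset": [0, -0.3, -0.9], "yaw": 0.06, "claw": 0.5}, {"offset": [0, -0.2, -0.9], "yaw": 0.12, "claw": 1}, {"offset": [0, 0, -0.9], "yaw": 0.18, "claw": 1}, {"offset": [0, 0.1, -0.9], "yaw": 0.24, "claw": 1}, {"offset": [0, 0.2, -0.9], "yaw": 0.3, "claw": 1}, {"offset": [0, 0.3, -0.9], "yaw": 0.36, "claw": 1}, {"offset": [0, 0.3, -0.9], "yaw": 0.42, "claw": 1}, {"offset": [0, 0.3, -0.9], "yaw": 0.48, "claw": 1}, {"offset": [0, 0.3, -0.9], "yaw": 0.5, "claw": 1}, {"offset": [0, 0.3, -0.9], "yaw": 0.5, "claw": 1}])

```text
time: 13.55
ee_pos: [0.5359, -0.0786, 0.1648]
tcp_rot: [-180.0, -0.1, 110.6]
wrist_force: [-0.7, -0.1, 0.7]
opening: -0.0001
grasp_force: 0.0
```

```bash
python3 - <<'E'
from h import *
st();clips()
E
```

```text
enc tcp [-0.0751] [-0.1643] [0.1648] [-1.800e+02 -1.000e-01  1.106e+02] [-8.  3. -2. 85.  0. 61.] 13.55
-0.075 [(0.048, -0.1582), (0.056, -0.1514), (0.064, -0.1452), (0.072, -0.1415), (0.08, -0.1369), (0.088, -0.1333), (0.096, -0.1292), (0.104, -0.1252), (0.112, -0.1224), (0.12, -0.1193), (0.144, -0.1732), (0.152, -0.1725), (0.16, -0.1714), (0.168, -0.1718), (0.176, -0.1716), (0.184, -0.1747), (0.192, -0.1744), (0.2, -0.1727)]
0.075 [(0.08, -0.1206), (0.088, -0.1164), (0.096, -0.1783), (0.104, -0.1649), (0.112, -0.1402), (0.12, -0.1211), (0.128, -0.1153)]
cover z 0.11928461944666585
```

Emit:
servo_tool(rows=[{"offset": [-0.17, 0, 0], "yaw": 0, "claw": 1}, {"offset": [-0.17, 0, 0.4], "yaw": 0, "claw": 1}, {"offset": [-0.17, 0, 0.72], "yaw": 0, "claw": 1}, {"offset": [-0.1, 0, 0.72], "yaw": 0, "claw": 1}, {"offset": [0, 0, 0.72], "yaw": 0, "claw": 1}, {"offset": [0.05, 0, 0.72], "yaw": 0, "claw": 1}, {"offset": [0.1, 0, 0.72], "yaw": 0, "claw": 1}, {"offset": [0.1, 0, 0.72], "yaw": 0, "claw": 1}])

```text
time: 14.6
ee_pos: [0.5329, -0.0695, 0.0939]
tcp_rot: [180.0, 0.0, 110.5]
wrist_force: [0.1, -0.2, -0.2]
opening: -0.0002
grasp_force: 0.0
```

Emit:
servo_tool(rows=[{"offset": [0.02, 0, 0], "yaw": 0, "claw": 1}, {"offset": [0.03, 0, 0.01], "yaw": 0, "claw": 1}, {"offset": [0.03, 0, 0.01], "yaw": 0, "claw": 1}])

```text
time: 14.98
ee_pos: [0.5316, -0.0671, 0.0922]
tcp_rot: [-180.0, 0.0, 110.5]
wrist_force: [-0.1, -0.2, 0.3]
opening: 0.0002
grasp_force: 0.0
```

Emit:
servo_tool(rows=[{"offset": [0.02, 0, 0], "yaw": 0, "claw": 1}, {"offset": [0.02, 0, 0.01], "yaw": 0, "claw": 1}])

```text
time: 15.22
ee_pos: [0.5314, -0.0662, 0.0917]
tcp_rot: [180.0, 0.1, 110.4]
wrist_force: [0.7, -4.3, 3.2]
opening: -0.0002
grasp_force: 2.8
```

Emit:
servo_tool(rows=[{"offset": [0.02, 0, 0], "yaw": 0, "claw": 1}, {"offset": [0.02, 0, 0.01], "yaw": 0, "claw": 1}])

```text
time: 15.48
ee_pos: [0.5309, -0.065, 0.0906]
tcp_rot: [180.0, 0.2, 110.4]
wrist_force: [1.9, -8.6, 1.3]
opening: 0.0004
grasp_force: 4.1
```

Emit:
servo_tool(rows=[{"offset": [0.01, 0, 0], "yaw": 0, "claw": 1}, {"offset": [0.02, 0, 0.01], "yaw": 0, "claw": 1}])

```text
time: 15.72
ee_pos: [0.5303, -0.0635, 0.0895]
tcp_rot: [180.0, 0.3, 110.4]
wrist_force: [3.5, -12.5, -2.6]
opening: -0.0001
grasp_force: 5.2
```

Emit:
servo_tool(rows=[{"offset": [0.01, 0, 0], "yaw": 0, "claw": 1}, {"offset": [0.01, 0, 0], "yaw": 0, "claw": 1}, {"offset": [0.01, 0, 0], "yaw": 0, "claw": 1}])

```text
time: 16.1
ee_pos: [0.5295, -0.0617, 0.0891]
tcp_rot: [-180.0, 0.1, 110.4]
wrist_force: [3.5, -7.9, -3.8]
opening: -0.0001
grasp_force: 3.1
```

```bash
python3 - <<'E'
from h import *
st();clips();o=get_obs();print(o['wrist_force'],o['torque'])
E
```

```text
enc tcp [-0.0752] [-0.1462] [0.0891] [-1.800e+02  1.000e-01  1.104e+02] [ -7.   3. -11.  77.  -0.  63.] 16.1
-0.075 [(0.04, -0.1498), (0.048, -0.1462), (0.056, -0.1405), (0.064, -0.137), (0.072, -0.1495), (0.08, -0.1513), (0.088, -0.1525), (0.096, -0.1523), (0.104, -0.1555), (0.112, -0.1549), (0.12, -0.1543), (0.128, -0.1568), (0.136, -0.1614), (0.144, -0.161), (0.152, -0.1614), (0.16, -0.1624), (0.168, -0.1633), (0.176, -0.1575), (0.184, -0.1563), (0.2, -0.1814)]
0.075 [(0.08, -0.1206), (0.088, -0.1181), (0.096, -0.1801), (0.104, -0.1638), (0.112, -0.1391), (0.12, -0.1204), (0.128, -0.1133)]
cover z 0.11914598740964388
[ 4.36755535 -7.01527143 -2.65730432] [-1.4870774  -0.62742539 -0.03867061]
```

Emit:
servo_tool(rows=[{"offset": [0.01, 0, 0], "yaw": 0, "claw": 1}, {"offset": [0.015, 0, 0.005], "yaw": 0, "claw": 1}, {"offset": [0.015, 0, 0.005], "yaw": 0, "claw": 1}])

```text
time: 16.52
ee_pos: [0.5288, -0.0599, 0.0885]
tcp_rot: [-180.0, 0.1, 110.4]
wrist_force: [2.1, -3.3, -1.1]
opening: 0.0001
grasp_force: 2.0
```

Emit:
servo_tool(rows=[{"offset": [0.01, 0, 0], "yaw": 0, "claw": 1}, {"offset": [0.015, 0, 0.005], "yaw": 0, "claw": 1}, {"offset": [0.015, 0, 0.005], "yaw": 0, "claw": 1}])

```text
time: 16.9
ee_pos: [0.5281, -0.0578, 0.0881]
tcp_rot: [-180.0, 0.0, 110.5]
wrist_force: [1.6, -3.2, -2.2]
opening: -0.0
grasp_force: 1.6
```

Emit:
servo_tool(rows=[{"offset": [0.01, 0, 0], "yaw": 0, "claw": 1}, {"offset": [0.02, 0, 0.005], "yaw": 0, "claw": 1}, {"offset": [0.02, 0, 0.005], "yaw": 0, "claw": 1}])

```text
time: 17.27
ee_pos: [0.5273, -0.0557, 0.0877]
tcp_rot: [-180.0, -0.0, 110.5]
wrist_force: [0.2, -3.2, -2.3]
opening: -0.0001
grasp_force: 1.3
```

Emit:
servo_tool(rows=[{"offset": [0.01, 0, 0], "yaw": 0, "claw": 1}, {"offset": [0.015, 0, 0.005], "yaw": 0, "claw": 1}, {"offset": [0.015, 0, 0.005], "yaw": 0, "claw": 1}])

```text
time: 17.65
ee_pos: [0.5272, -0.0552, 0.0876]
tcp_rot: [180.0, 0.1, 110.4]
wrist_force: [1.0, -7.8, -1.1]
opening: -0.0002
grasp_force: 3.9
```

```bash
python3 - <<'E'
from h import *
st();clips();o=get_obs();print(o['wrist_force'],o['torque'])
E
```

```text
enc tcp [-0.0751] [-0.1393] [0.0876] [1.800e+02 1.000e-01 1.104e+02] [ -6.   2. -11.  77.  -0.  64.] 17.65
-0.075 [(0.032, -0.1373), (0.04, -0.1374), (0.048, -0.1325), (0.056, -0.1301), (0.064, -0.1286), (0.072, -0.1477), (0.08, -0.145), (0.088, -0.1458), (0.096, -0.1456), (0.104, -0.1478), (0.112, -0.1495), (0.12, -0.1485), (0.128, -0.1499), (0.136, -0.1543), (0.144, -0.1544), (0.152, -0.155), (0.16, -0.156), (0.168, -0.1565), (0.176, -0.1501), (0.184, -0.1489), (0.192, -0.1741), (0.2, -0.1739)]
0.075 [(0.08, -0.117), (0.088, -0.1157), (0.096, -0.1847), (0.104, -0.1676), (0.112, -0.1418), (0.12, -0.1224), (0.128, -0.113)]
cover z 0.11975024421571279
[ 0.42700122 -8.24652205 -0.97207056] [-1.59873315 -0.2887359   0.033881  ]
```

Emit:
servo_tool(rows=[{"offset": [0.01, 0, 0], "yaw": 0, "claw": 1}, {"offset": [0.015, 0, 0], "yaw": 0, "claw": 1}, {"offset": [0.015, 0, 0], "yaw": 0, "claw": 1}])

```text
time: 18.08
ee_pos: [0.5271, -0.0548, 0.0876]
tcp_rot: [180.0, 0.3, 110.4]
wrist_force: [2.9, -14.0, -2.6]
opening: -0.0001
grasp_force: 7.1
```

Emit:
servo_tool(rows=[{"offset": [-0.1, 0, 0], "yaw": 0, "claw": 1}, {"offset": [-0.3, 0, 0], "yaw": 0, "claw": 1}, {"offset": [-0.3, 0, 0], "yaw": 0, "claw": 1}])

```text
time: 18.45
ee_pos: [0.5373, -0.0823, 0.0873]
tcp_rot: [180.0, -0.0, 110.4]
wrist_force: [0.8, -0.3, -0.2]
opening: -0.0001
grasp_force: 0.0
```

```bash
python3 - <<'E'
from h import *
st();clips();o=get_obs();print(o['wrist_force'])
E
```

```text
enc tcp [-0.075] [-0.1682] [0.0873] [180.   -0.  110.4] [-9.  4. -9. 77.  0. 61.] 18.45
-0.075 [(0.04, -0.1385), (0.048, -0.134), (0.056, -0.1312), (0.064, -0.1299), (0.072, -0.1762), (0.08, -0.175), (0.088, -0.1752), (0.096, -0.1743), (0.104, -0.1747), (0.112, -0.1786), (0.12, -0.1776), (0.128, -0.1776), (0.136, -0.1832), (0.144, -0.1836), (0.152, -0.1837), (0.16, -0.1854), (0.168, -0.1846), (0.176, -0.179), (0.184, -0.1784), (0.192, -0.1991), (0.2, -0.1999)]
0.075 [(0.08, -0.1163), (0.088, -0.1172), (0.096, -0.1861), (0.104, -0.1672), (0.112, -0.1415), (0.12, -0.1227), (0.128, -0.1134)]
cover z 0.11976889115572459
[-0.63799809  0.16954596 -0.60348979]
```

Emit:
servo_tool(rows=[{"offset": [-0.1, 0, -0.3], "yaw": 0, "claw": 1}, {"offset": [0, 0, -0.7], "yaw": 0, "claw": 1}, {"offset": [0.03, 0.4, -0.8], "yaw": 0, "claw": 1}, {"offset": [0.03, 0.8, -0.8], "yaw": 0, "claw": 1}, {"offset": [0.03, 1, -0.8], "yaw": 0, "claw": 1}, {"offset": [0.03, 1, -0.8], "yaw": 0, "claw": 1}])

```text
time: 19.25
ee_pos: [0.63, -0.0426, 0.1664]
tcp_rot: [-179.9, -0.0, 110.5]
wrist_force: [-0.1, -0.3, -0.7]
opening: 0.0003
grasp_force: 0.0
```

Emit:
servo_tool(rows=[{"offset": [0, 0.3, 0], "yaw": 0, "claw": 1}, {"offset": [0, 0.5, 0], "yaw": 0, "claw": 1}, {"offset": [0, 0.5, 0], "yaw": 0, "claw": 1}])

```text
time: 19.62
ee_pos: [0.6762, -0.0257, 0.1668]
tcp_rot: [-180.0, -0.0, 110.5]
wrist_force: [-0.4, -0.4, -0.9]
opening: -0.0001
grasp_force: 0.0
```

```bash
python3 - <<'E'
from h import *
st();clips()
E
```

```text
enc tcp [0.0748] [-0.1636] [0.1668] [-180.    -0.   110.5] [-2. 22. 21. 89.  0. 67.] 19.625
-0.075 [(0.04, -0.1387), (0.048, -0.1339), (0.056, -0.1311), (0.064, -0.1299), (0.072, -0.1285), (0.08, -0.1265), (0.088, -0.1256), (0.096, -0.124), (0.104, -0.1229), (0.112, -0.1207), (0.12, -0.1192)]
0.075 [(0.08, -0.1127), (0.088, -0.1172), (0.096, -0.1768), (0.104, -0.1672), (0.112, -0.1419), (0.12, -0.1225), (0.128, -0.1139), (0.144, -0.1683), (0.152, -0.1731), (0.16, -0.1705), (0.168, -0.1699), (0.176, -0.1708), (0.184, -0.173), (0.192, -0.1744), (0.2, -0.1709)]
cover z 0.11979429470460357
```

Emit:
servo_tool(rows=[{"offset": [-0.03, 0, 0.2], "yaw": 0, "claw": 1}, {"offset": [-0.03, 0, 0.35], "yaw": 0, "claw": 1}, {"offset": [-0.03, 0, 0.42], "yaw": 0, "claw": 1}, {"offset": [-0.01, 0, 0.5], "yaw": 0, "claw": 1}, {"offset": [0, 0, 0.56], "yaw": 0, "claw": 1}, {"offset": [0.04, 0, 0.62], "yaw": 0, "claw": 1}, {"offset": [0.08, 0, 0.68], "yaw": 0, "claw": 1}, {"offset": [0.08, 0, 0.68], "yaw": 0, "claw": 1}])

```text
time: 20.68
ee_pos: [0.6732, -0.0178, 0.0987]
tcp_rot: [-180.0, -0.0, 110.5]
wrist_force: [-0.1, 0.3, 0.2]
opening: -0.0
grasp_force: 0.1
```

Emit:
servo_tool(rows=[{"offset": [0.02, 0, 0.02], "yaw": 0, "claw": 1}, {"offset": [0.04, 0, 0.04], "yaw": 0, "claw": 1}, {"offset": [0.04, 0, 0.04], "yaw": 0, "claw": 1}])

```text
time: 21.05
ee_pos: [0.6722, -0.0148, 0.0952]
tcp_rot: [-180.0, 0.0, 110.5]
wrist_force: [0.5, -4.1, -1.5]
opening: -0.0
grasp_force: 1.6
```

Contact; advance by feel.

Emit:
servo_tool(rows=[{"offset": [0.01, 0, 0.01], "yaw": 0, "claw": 1}, {"offset": [0.02, 0, 0.01], "yaw": 0, "claw": 1}, {"offset": [0.02, 0, 0.01], "yaw": 0, "claw": 1}])

```text
time: 21.42
ee_pos: [0.6719, -0.014, 0.0944]
tcp_rot: [180.0, 0.1, 110.4]
wrist_force: [2.6, -9.3, -2.1]
opening: -0.0001
grasp_force: 4.0
```

Emit:
servo_tool(rows=[{"offset": [0.01, 0, 0.01], "yaw": 0, "claw": 1}, {"offset": [0.02, 0, 0.01], "yaw": 0, "claw": 1}, {"offset": [0.02, 0, 0.01], "yaw": 0, "claw": 1}])

```text
time: 21.8
ee_pos: [0.6715, -0.013, 0.0933]
tcp_rot: [180.0, 0.2, 110.4]
wrist_force: [4.4, -12.8, -1.8]
opening: -0.0001
grasp_force: 5.8
```

Emit:
servo_tool(rows=[{"offset": [0.01, 0, 0.005], "yaw": 0, "claw": 1}, {"offset": [0.02, 0, 0.01], "yaw": 0, "claw": 1}, {"offset": [0.02, 0, 0.01], "yaw": 0, "claw": 1}])

```text
time: 22.18
ee_pos: [0.6708, -0.0114, 0.0919]
tcp_rot: [-180.0, 0.2, 110.4]
wrist_force: [6.1, -13.6, -5.6]
opening: -0.0003
grasp_force: 6.2
```

Emit:
servo_tool(rows=[{"offset": [0.01, 0, 0.005], "yaw": 0, "claw": 1}, {"offset": [0.02, 0, 0.01], "yaw": 0, "claw": 1}, {"offset": [0.02, 0, 0.01], "yaw": 0, "claw": 1}])

```text
time: 22.55
ee_pos: [0.6695, -0.008, 0.0908]
tcp_rot: [-180.0, 0.0, 110.4]
wrist_force: [2.2, -5.2, -2.0]
opening: -0.0002
grasp_force: 2.3
```

Emit:
servo_tool(rows=[{"offset": [0.01, 0, 0.005], "yaw": 0, "claw": 1}, {"offset": [0.02, 0, 0.005], "yaw": 0, "claw": 1}, {"offset": [0.02, 0, 0.005], "yaw": 0, "claw": 1}])

```text
time: 22.92
ee_pos: [0.6686, -0.0052, 0.0906]
tcp_rot: [-180.0, -0.0, 110.5]
wrist_force: [1.2, -3.2, -1.7]
opening: -0.0005
grasp_force: 1.5
```

Emit:
servo_tool(rows=[{"offset": [0.01, 0, 0.005], "yaw": 0, "claw": 1}, {"offset": [0.02, 0, 0.005], "yaw": 0, "claw": 1}, {"offset": [0.02, 0, 0.005], "yaw": 0, "claw": 1}])

```text
time: 23.3
ee_pos: [0.6679, -0.0032, 0.0903]
tcp_rot: [180.0, -0.0, 110.5]
wrist_force: [1.2, -4.1, -1.8]
opening: 0.0
grasp_force: 1.5
```

Emit:
servo_tool(rows=[{"offset": [0.01, 0, 0], "yaw": 0, "claw": 1}, {"offset": [0.02, 0, 0.005], "yaw": 0, "claw": 1}, {"offset": [0.02, 0, 0.005], "yaw": 0, "claw": 1}])

```text
time: 23.68
ee_pos: [0.6677, -0.0027, 0.0901]
tcp_rot: [180.0, 0.1, 110.4]
wrist_force: [3.1, -9.3, -1.7]
opening: -0.0004
grasp_force: 4.6
```

Emit:
servo_tool(rows=[{"offset": [0.01, 0, 0], "yaw": 0, "claw": 1}, {"offset": [0.02, 0, 0.005], "yaw": 0, "claw": 1}, {"offset": [0.02, 0, 0.005], "yaw": 0, "claw": 1}])

```text
time: 24.05
ee_pos: [0.6676, -0.0022, 0.0899]
tcp_rot: [180.0, 0.3, 110.4]
wrist_force: [5.1, -16.2, -1.9]
opening: -0.0003
grasp_force: 8.3
```

Emit:
servo_tool(rows=[{"offset": [-0.1, 0, 0], "yaw": 0, "claw": 1}, {"offset": [-0.4, 0, 0], "yaw": 0, "claw": 1}, {"offset": [-0.4, 0, -0.3], "yaw": 0, "claw": 1}, {"offset": [-0.6, 0, -0.8], "yaw": 0, "claw": 1}, {"offset": [-0.6, 0, -1], "yaw": 0, "claw": 1}, {"offset": [-0.6, 0, -1], "yaw": 0, "claw": 1}])

```text
time: 24.8
ee_pos: [0.6883, -0.0555, 0.1913]
tcp_rot: [179.8, 0.0, 110.5]
wrist_force: [-0.4, -0.7, -0.7]
opening: 0.0
grasp_force: 0.0
```

```bash
python3 - <<'E'
from h import *
import cv2
st();p=clips();w,d=camera('wrist')
cv2.imwrite('pics/f.png',np.hstack([cv2.resize(p[90:255,165:365,::-1],(400,330),interpolation=2),cv2.resize(w[:,:,::-1],(400,330))]))
E
```

```text
enc tcp [0.0758] [-0.1958] [0.1913] [179.8   0.  110.5] [-5. 24. 26. 92.  0. 65.] 24.8
-0.075 [(0.04, -0.1433), (0.048, -0.1386), (0.056, -0.1349), (0.064, -0.1326), (0.072, -0.1308), (0.08, -0.1288), (0.088, -0.1268), (0.096, -0.125), (0.104, -0.1232), (0.112, -0.1206), (0.12, -0.1197)]
0.075 [(0.04, -0.1416), (0.048, -0.1374), (0.056, -0.1337), (0.064, -0.132), (0.072, -0.1302), (0.08, -0.128), (0.088, -0.1259), (0.096, -0.1247), (0.104, -0.1229), (0.112, -0.1207), (0.12, -0.1206), (0.168, -0.1947), (0.176, -0.1929), (0.184, -0.1928), (0.192, -0.1936), (0.2, -0.1924)]
cover z 0.11926382875167668
```

View pics/f.png

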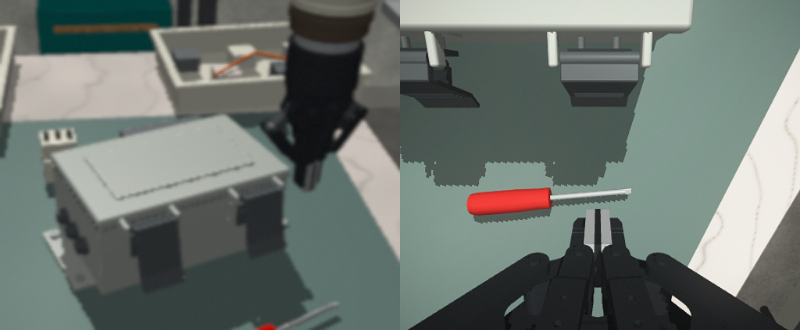

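```bash
python3 - <<'E'
from h import *
for t in ('side0.npy','live'):
    d=np.load(t) if t!='live' else camera('side')[1]
    X,Y,Z=enc(cloud('side',d))
    for c,w in((0,.03),(-.12,.01),(-.075,.02),(.075,.02)):
        m=(abs(X-c)<w)&(Y<-.07)&(Y>-.16)&(Z>.012)&(Z<.112);b=np.round(Z[m]/.008)
        print(t,c,[(round(float(k*.008),3),round(float(np.median(Y[m][b==k])),4)) for k in np.unique(b)])
        if t=='live' and abs(c)==.075:
            k=m&(Z>.06);print('phi',np.arctan(-np.polyfit(Z[k],Y[k],1)[0]))
E
```

```text
side0.npy 0 [(0.016, -0.0855), (0.024, -0.0852), (0.032, -0.0852), (0.04, -0.0855), (0.048, -0.0852), (0.056, -0.0855), (0.064, -0.0855), (0.072, -0.0856), (0.08, -0.0853), (0.088, -0.0853), (0.096, -0.0854), (0.104, -0.0844)]
side0.npy -0.12 [(0.016, -0.0853), (0.024, -0.0858), (0.032, -0.0854), (0.04, -0.0854), (0.048, -0.0851), (0.056, -0.0848), (0.064, -0.0849), (0.072, -0.0855), (0.08, -0.0855), (0.088, -0.0853), (0.096, -0.0854), (0.104, -0.0843)]
side0.npy -0.075 [(0.016, -0.0852), (0.024, -0.0851), (0.032, -0.0854), (0.04, -0.0854), (0.048, -0.0863), (0.064, -0.1017), (0.072, -0.1007), (0.08, -0.0887), (0.088, -0.1036), (0.096, -0.0857), (0.104, -0.0848)]
side0.npy 0.075 [(0.016, -0.0854), (0.024, -0.0851), (0.032, -0.0853), (0.04, -0.0851), (0.048, -0.0858), (0.056, -0.086), (0.064, -0.1016), (0.072, -0.0946), (0.08, -0.0882), (0.088, -0.1038), (0.096, -0.0854), (0.104, -0.0845)]
live 0 [(0.016, -0.085), (0.024, -0.0854), (0.032, -0.0853), (0.04, -0.0856), (0.048, -0.0856), (0.056, -0.0855), (0.064, -0.0855), (0.072, -0.0855), (0.08, -0.0853), (0.088, -0.0855), (0.096, -0.0854), (0.104, -0.0892), (0.112, -0.0906)]
live -0.12 [(0.016, -0.0859), (0.024, -0.0853), (0.032, -0.0859), (0.04, -0.0847), (0.048, -0.0853), (0.056, -0.085), (0.064, -0.086), (0.072, -0.085), (0.08, -0.0853), (0.088, -0.0853), (0.096, -0.0855), (0.104, -0.0899), (0.112, -0.0907)]
live -0.075 [(0.016, -0.0857), (0.024, -0.0852), (0.032, -0.0851), (0.04, -0.1428), (0.048, -0.1385), (0.056, -0.1347), (0.064, -0.1328), (0.072, -0.1311), (0.08, -0.1282), (0.088, -0.1264), (0.096, -0.1244), (0.104, -0.1223), (0.112, -0.1101)]
phi -0.4719780409849118
live 0.075 [(0.016, -0.0853), (0.024, -0.085), (0.032, -0.0855), (0.04, -0.1411), (0.048, -0.1367), (0.056, -0.1335), (0.064, -0.1312), (0.072, -0.1302), (0.08, -0.1281), (0.088, -0.1265), (0.096, -0.1245), (0.104, -0.1226), (0.112, -0.1202)]
phi -0.34438818273392724
```

Emit:
servo_tool(rows=[{"offset": [0, -0.4, 0], "yaw": 0, "claw": 1}, {"offset": [0, -0.8, 0], "yaw": 0, "claw": 1}, {"offset": [0, -1, 0.3], "yaw": 0, "claw": 1}, {"offset": [0.1, -1, 0.3], "yaw": 0, "claw": 1}])

```text
time: 25.45
ee_pos: [0.5878, -0.0814, 0.1561]
tcp_rot: [-179.7, -0.2, 110.4]
wrist_force: [-0.7, 0.2, 0.7]
opening: -0.0002
grasp_force: 0.0
```

Emit:
servo_tool(rows=[{"offset": [0, -0.3, 0.3], "yaw": 0, "claw": 1}, {"offset": [0, -0.5, 0.6], "yaw": 0, "claw": 1}, {"offset": [0.1, -0.5, 0.77], "yaw": 0, "claw": 1}, {"offset": [0.3, -0.5, 0.77], "yaw": 0, "claw": 1}, {"offset": [0.38, -0.5, 0.77], "yaw": 0, "claw": 1}, {"offset": [0.38, -0.5, 0.77], "yaw": 0, "claw": 1}])

```text
time: 26.2
ee_pos: [0.5309, -0.0623, 0.0835]
tcp_rot: [179.9, 0.0, 110.6]
wrist_force: [0.4, 0.0, -0.1]
opening: 0.0002
grasp_force: 0.0
```

```bash
python3 - <<'E'
from h import *
st()
E
```

```text
enc tcp [-0.0741] [-0.1473] [0.0835] [179.9   0.  110.6] [ -7.   3. -11.  76.  -0.  63.] 26.2
```

Emit:
servo_tool(rows=[{"offset": [0.02, 0, 0], "yaw": 0, "claw": 1}, {"offset": [0.04, 0, 0], "yaw": 0, "claw": 1}, {"offset": [0.04, 0, 0], "yaw": 0, "claw": 1}])

```text
time: 26.58
ee_pos: [0.529, -0.0597, 0.0824]
tcp_rot: [180.0, 0.0, 110.5]
wrist_force: [-0.1, 1.0, 0.6]
opening: -0.0002
grasp_force: 0.2
```

Emit:
servo_tool(rows=[{"offset": [0.01, 0, 0], "yaw": 0, "claw": 1}, {"offset": [0.02, 0, 0], "yaw": 0, "claw": 1}, {"offset": [0.02, 0, 0], "yaw": 0, "claw": 1}])

```text
time: 26.95
ee_pos: [0.5281, -0.0578, 0.0822]
tcp_rot: [-180.0, 0.0, 110.5]
wrist_force: [1.6, -2.2, -0.5]
opening: 0.0001
grasp_force: 1.2
```

Emit:
servo_tool(rows=[{"offset": [0.01, 0, 0], "yaw": 0, "claw": 1}, {"offset": [0.02, 0, 0], "yaw": 0, "claw": 1}, {"offset": [0.02, 0, 0], "yaw": 0, "claw": 1}])

```text
time: 27.32
ee_pos: [0.5275, -0.0562, 0.0821]
tcp_rot: [-180.0, 0.1, 110.5]
wrist_force: [2.1, -5.1, -3.8]
opening: 0.0001
grasp_force: 2.6
```

Emit:
servo_tool(rows=[{"offset": [0.01, 0, 0], "yaw": 0, "claw": 1}, {"offset": [0.02, 0, 0], "yaw": 0, "claw": 1}, {"offset": [0.02, 0, 0], "yaw": 0, "claw": 1}])

```text
time: 27.7
ee_pos: [0.5272, -0.0556, 0.082]
tcp_rot: [-180.0, 0.2, 110.4]
wrist_force: [4.9, -13.0, -6.8]
opening: -0.0003
grasp_force: 6.4
```

Emit:
servo_tool(rows=[{"offset": [0.01, 0, 0], "yaw": 0, "claw": 1}, {"offset": [0.02, 0, 0], "yaw": 0, "claw": 1}, {"offset": [0.02, 0, 0], "yaw": 0, "claw": 1}])

```text
time: 28.08
ee_pos: [0.527, -0.0552, 0.082]
tcp_rot: [-180.0, 0.4, 110.3]
wrist_force: [8.7, -20.5, -10.2]
opening: -0.0003
grasp_force: 10.7
```

Emit:
servo_tool(rows=[{"offset": [0.01, 0, 0], "yaw": 0, "claw": 1}, {"offset": [0.015, 0, 0], "yaw": 0, "claw": 1}, {"offset": [0.015, 0, 0], "yaw": 0, "claw": 1}])

```text
time: 28.45
ee_pos: [0.527, -0.0549, 0.082]
tcp_rot: [-180.0, 0.6, 110.3]
wrist_force: [12.0, -27.6, -12.1]
opening: -0.0002
grasp_force: 14.0
```

Emit:
servo_tool(rows=[{"offset": [-0.1, 0, 0], "yaw": 0, "claw": 1}, {"offset": [-0.3, 0, 0], "yaw": 0, "claw": 1}, {"offset": [-0.5, 0, 0], "yaw": 0, "claw": 1}, {"offset": [-0.5, 0, -0.2], "yaw": 0, "claw": 1}, {"offset": [-0.5, 0, -0.6], "yaw": 0, "claw": 1}, {"offset": [-0.5, 0, -1], "yaw": 0, "claw": 1}, {"offset": [-0.5, 0, -1], "yaw": 0, "claw": 1}])

```text
time: 29.32
ee_pos: [0.5446, -0.0985, 0.1857]
tcp_rot: [179.7, 0.1, 110.5]
wrist_force: [0.3, 0.4, -0.6]
opening: -0.0001
grasp_force: 0.0
```

```bash
python3 - <<'E'
from h import *
st();clips();clips()
E
```

```text
enc tcp [-0.0739] [-0.1859] [0.1857] [1.797e+02 1.000e-01 1.105e+02] [-10.   4.   2.  87.   0.  59.] 29.325
-0.075 [(0.032, -0.1401), (0.04, -0.1403), (0.048, -0.1353), (0.056, -0.1324), (0.064, -0.1311), (0.072, -0.1293), (0.08, -0.1275), (0.088, -0.1257), (0.096, -0.1243), (0.104, -0.1229), (0.112, -0.1203), (0.12, -0.1202), (0.16, -0.1857), (0.168, -0.1953), (0.176, -0.1935), (0.184, -0.1938), (0.192, -0.1924), (0.2, -0.1935)]
0.075 [(0.04, -0.1422), (0.048, -0.1381), (0.056, -0.134), (0.064, -0.1316), (0.072, -0.1303), (0.08, -0.1282), (0.088, -0.1266), (0.096, -0.1246), (0.104, -0.1228), (0.112, -0.1207), (0.12, -0.1201)]
cover z 0.1195605512520786
-0.075 [(0.04, -0.1407), (0.048, -0.1356), (0.056, -0.1325), (0.064, -0.1309), (0.072, -0.1293), (0.08, -0.1275), (0.088, -0.1257), (0.096, -0.1244), (0.104, -0.1227), (0.112, -0.1206), (0.12, -0.1203), (0.16, -0.1923), (0.168, -0.1946), (0.176, -0.1933), (0.184, -0.1928), (0.192, -0.1929), (0.2, -0.1943)]
0.075 [(0.04, -0.1424), (0.048, -0.1376), (0.056, -0.1339), (0.064, -0.132), (0.072, -0.1299), (0.08, -0.128), (0.088, -0.1263), (0.096, -0.1248), (0.104, -0.1229), (0.112, -0.1205), (0.12, -0.1202)]
cover z 0.11951309749966499
```

Emit:
servo_tool(rows=[{"offset": [-0.2, 0, -0.1], "yaw": 0, "claw": 1}, {"offset": [-0.2, 0, -0.1], "yaw": 0, "claw": 1}, {"offset": [-0.2, 0, -0.1], "yaw": 0, "claw": 1}, {"offset": [-0.2, 0, -0.1], "yaw": 0, "claw": 1}, {"offset": [-0.2, 0, -0.1], "yaw": 0, "claw": 1}, {"offset": [-0.2, 0, -0.1], "yaw": 0, "claw": 1}, {"offset": [-0.2, 0, -0.1], "yaw": 0, "claw": 1}, {"offset": [-0.2, 0, -0.1], "yaw": 0, "claw": 1}])

```text
time: 30.42
ee_pos: [0.55, -0.1162, 0.1923]
tcp_rot: [180.0, 0.0, 110.5]
wrist_force: [0.5, 0.3, 0.1]
opening: 0.0
grasp_force: 0.0
```

```bash
python3 - <<'E'
from h import *
st();clips()
E
```

```text
enc tcp [-0.075] [-0.2044] [0.1923] [180.    0.  110.5] [-12.   6.   4.  88.   0.  58.] 30.425
-0.075 [(0.04, -0.14), (0.048, -0.1355), (0.056, -0.1326), (0.064, -0.1311), (0.072, -0.1293), (0.08, -0.1273), (0.088, -0.1258), (0.096, -0.1244), (0.104, -0.1227), (0.112, -0.1206), (0.12, -0.1188), (0.184, -0.1982), (0.192, -0.1961)]
0.075 [(0.04, -0.142), (0.048, -0.1374), (0.056, -0.1339), (0.064, -0.1327), (0.072, -0.1304), (0.08, -0.1276), (0.088, -0.1263), (0.096, -0.125), (0.104, -0.1227), (0.112, -0.1203), (0.12, -0.1194)]
cover z 0.11944461331765255
```

```bash
python3 -c "
from workcell import *
print(job_done())"
```

```text
the job is handed in; nothing more can be done
None
```

I swung the cover shut and pressed both clips in. Each went past its lip to a hard stop and then held at about 0.2 rad with the arm clear; I handed the job in at about 30 s, with no result shown. While first pressing the near clip, the gripper's outer linkage instead of its fingertip pushed on the clip or cover edge with up to about 32 N (limits: 40 N for the gripper's body, 45 N on cover and clips), so I backed off and redid it with closed fingers. The loose items were not touched as far as I could see, though I did not measure them again.

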